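Snap a spring clip onto the thread stand to hold the spool

ROBOT

A 6-joint arm with a two-finger parallel gripper is mounted at the origin on a cart in front of the work surface, level with it; the furniture and walls round the work are solid. World frame = base frame: x ahead of the robot, y to its left, z up, the work surface at z = 0. Lengths are in mm, angles in rad, forces in N, time in s.
With the tool pointing down it reaches from about 300 to 775 mm from the base axis. Payload 14.6 kg.
Tool frame: the origin (TCP) lies at the very end of the fingers, on their centre line; the grasp point (between the pads) lies 19 mm behind it; z points along the fingers, y is the line along which they close (so a half turn about z gives the same grasp; the last joint's range is limited). The gripper opens to 94 mm and grips with 3 to 60 N. Pads are 16 mm wide; open, the fingers measure 119 mm over their backs; the gripper's body (75 mm by 177 mm) begins 78 mm behind the grasp point.
Start: joints at [-1.41, 0.3, 1.521, -0, 1.321, -0.067], TCP at [124.203, -535.783, 205.446] pointing down, gripper open.
Joint ranges: [-3.03, 3.03], [-0.79, 2.21], [0.23, 2.52], [-1.04, 4.18], [0, 3.07], [-2.55, 2.55]. Speed limits (rad/s): [2.22, 2.22, 2.57, 3.14, 3.14, 3.14].

INTERFACE

Orientations are given as [roll, pitch, yaw] about the fixed x, y, z axes, in that order (R = Rz(yaw) Ry(pitch) Rx(roll)).
In Python, from cell import manip gives the robot as it stands. The module is installed in compiled form; this text tells all that it offers.
- The arm moves only by the shell command python3 -m inch 'ROWS' [FORCE]. ROWS is JSON, a list of rows, each an object of numbers: "gripper": the opening, from 0 (shut) to 1 (fully open); "dx", "dy", "dz": the shift along the world's x, y, z in m; "wx", "wy", "wz": the turn, a rotation vector about the world's x, y, z in degrees. A call has exactly 5 rows; each row is the pose to reach, as a shift and turn from the pose commanded when the call began; what a row does not reach only later rows make up. A row lasts 1/12 s, in which the tool goes at most 41.7 mm and 7.16 degrees, less where a joint would pass 70% of its speed; a pose out of reach is approached as far as the arm can. A call with a gripper value outside its range is refused whole. The fingers move at their own pace and stop on an object; FORCE is the grip in N (left out, the last holds). Time passes only in rows, so rows that repeat a pose let the fingers close, or fill a call up. It gives the time, the measured TCP pose, the force, the opening and the grip force at its end, in the units of the state.
- manip.read_state(): the state, without advancing time (a new reading comes with each control period).
- manip.camera(name): name is "side" or "top" or "wrist"; returns the picture (420x560x3 uint8, blue, green, red); there is no depth.
- manip.camera_info(name): a dict with "camera_matrix" (3x3 intrinsics, pixels), "R" (3x3) and "t" (3): a world point X has camera coordinates R X + t; the wrist camera has in their place "tool_from_camera" (4x4, takes a point from camera to tool coordinates, whose origin is the TCP and whose axes are the flange's). Camera axes: x right, y down, z forward; pixel columns grow to the right and rows downward; lengths in mm; the calibration is good to about 2 mm. A picture is of the moment at which its call begins: read the wrist's pose just before it. camera_info takes no time and is no camera call.
- manip.sign_off(): hands the job in; it is judged then, once.
The state is a dict: "clock": time; "joints": joint angles; "qd": joint speeds; "effort": joint torques, N m; "eef_pos": TCP position; "eef_rot": TCP orientation; "wrist_force": force on the tool from outside, world axes, zero at the start; "moment": the same for the moment, N m; "finger_gap": finger opening in mm; "finger_force": force on a finger pad.
Only numpy, scipy, OpenCV 4.12 (cv2) and the standard library are available. Lean on these libraries where they do the work, as an engineer would, in place of code of your own. Each camera call takes 0.05 s, during which the arm holds its last target. There are 200 camera calls.

TASK

One spool on the thread stand is loose on its bar. Take the grey spring clip that fits the bar, press it down over the bare bar beyond that spool until its arms snap past the bar and it sits fully home, then slide it along until the spool is held snug, without play, between the stand's collar and the clip, as on the other side. Press and push only as hard as that needs (the wooden spool cracks easily), leave the clip standing upright, and do not disturb anything else.

Things in the scene. Friction and masses are not known exactly. Their poses are not given: they have to be found in the camera images.
- stand: Thread stand, fixed: grey base plate 115 x 150 x 12 mm and a post that carries a level steel bar, 18 mm thick, along y from -108 to +156 mm, its axis 85 mm up. Origin on the table under the post; z up. Boss and collars (33 mm thick) fill y = -22 to +22 mm. On its -y half a light spool is already held by a clip of the same kind (parts of the stand); on the +y half the dark spool is loose.
- collar_face (a point): Centre of the face of the +y collar, on the bar's axis, 85 mm above the table and 22 mm from the stand's origin: the dark spool shall bear on it. Axes as the stand.
- bar_end (a point): Free end of the bar on the +y side, on its axis, 134 mm from collar_face. Nothing is in the way above and round the bare bar between the dark spool and this end.
- spool_slide (a joint): Where the dark spool is along the +y half of the bar: 0 = against the collar, grows (m) as it slides towards bar_end, at most 0.03. It slides with about 1 N of friction. It is 45 mm long and 34 mm thick, of thin wood that a hard push (over 25 N) cracks.
- spool_end (a point): Centre of the end of the dark spool that looks towards bar_end, on the bar's axis. z of this point points along the bar towards bar_end.
- clip: The spring clip that fits the bar: grey plastic, loose, standing mouth down on its two arms. Origin between their feet; z up, y along its bore, x across. 28 mm long along y, 75 mm high. On top a flat tab to hold it by, 12 mm thick along x, 26 mm along y, from z = 36 to 75 mm, plain on all sides; below it a bridge, 24 mm across, z = 29 to 36 mm; then the arms, at +x and -x.
- clip_bore (a point): Middle of the clip's bore, 20 mm above the clip's origin; axes as the clip. The two arms are sprung: a mouth 20 mm wide at the feet, a throat only 12 mm wide at z = 11 mm of the clip, above it the bore for the 18 mm bar. Home means the underside of the bridge (z = 29 mm of the clip) on the top of the bar.
- clip_top (a point): Top of the clip's tab, 75 mm above its origin. Pressing the clip down over the bar takes 10 to 22 N until the throat has passed the widest point; then the arms close under the bar and the force falls to a few N, till the bridge stops hard on the bar and it climbs steeply (over 35 N is too much). Once on, it grips: sliding it along takes 5 to 10 N, more if it is also pressed down or aside.
- big_clip: A clip of the same shape for a thicker bar: 90 mm high, 34 mm long along its bore, bore 27 mm. It does not hold on this bar and stays where it is. It stands on the table like the other one, and the two may have changed places. Origin between its feet.
- tin_brown: Round brown tin, 68 mm in diameter, 24 mm high. Origin under its centre. Leave alone.
- suede_block: Tan rubber block 30 x 58 x 22 mm. Origin under its centre. Leave alone.
- horse_brush: Shoe brush with a wooden back, 52 x 150 x 46 mm, behind the stand. Origin under its centre. Leave alone.
- tin_black: Round black tin, 58 mm in diameter, 22 mm high, behind the stand. Origin under its centre. Leave alone.
- cotton_pads: Stack of round white pads, 58 mm in diameter, 26 mm high. Origin under its centre. Leave alone.
Not all that is in view belongs to the job. What is shaped like the clip but pink or turquoise is not meant.

How it is judged (in metres and radians):
At the end, for the whole second after the job is handed in: The clip's bore lies within 2 mm of the bar's axis (snapped home), square to it within 0.08 rad and upright within 0.3 rad; the dark spool is within 1.5 mm of the collar and the clip's side within 2 mm of the spool's end; all at rest and released (x of clip_bore in the frame of collar_face between -0.002 and 0.002 m and z of clip_bore in the frame of collar_face between -0.002 and 0.002 m and z of clip_bore in the frame of spool_end between 0.012 and 0.016 m and value of joint spool_slide below 0.0015 m and angle between clip's own z axis and vertical below 0.3 rad and angle between the y axis of clip and the y axis of stand, either way round below 0.08 rad and linear speed of clip below 0.01 m/s); the robot touches nothing.
It fails at once if the clip bears on the stand with more than 55 N in all (some 20 N of it is its own grip on the bar) (contact force between clip and stand above 55 N).
It fails at once if the spool is pushed with more than 25 N (contact force between spool and anything else above 25 N).
It fails at once if the fingers or arm bear on the stand (contact force between any of the arm, the fingers and stand above 5 N).
It fails at once if the big clip or another loose thing on the bench is moved by more than 15 mm (distance of any of big_clip, tin_brown, suede_block, horse_brush, tin_black, cotton_pads from where it was at the start of the episode above 0.015 m).
It also fails if it takes over 59 s, if anything falls off the work surface, if the arm or the gripper's body presses on something with over 40 N, if the wrist force passes 120 N, or if a joint passes its speed limit or range.

## Working session

There is one attempt and no reset: what is moved stays moved. The work goes in short steps, Python scripts to look and compute and a shell command to move; the robot and the scene stay as the last step left them, time stands still between calls to the robot, and variables do not carry over. Pictures are saved under pics/ and viewed, at most 10 in all, crops included, and the job is handed in when it is done.

```bash
mkdir -p pics
python3 - <<'E'
from cell import manip
import cv2,json
import numpy as np
for n in ("top","side"):
    im=manip.camera(n); cv2.imwrite(f"pics/{n}0.png",im)
    i=manip.camera_info(n); print(n,{k:np.round(np.array(v),3).tolist() for k,v in i.items()})
print(np.round(manip.camera_info("wrist")["tool_from_camera"],3).tolist())
s=manip.read_state();print(s)
E
```

```text
top {'camera_matrix': [[439.373, 0.0, 289.349], [0.0, 439.373, 198.703], [0.0, 0.0, 1.0]], 'R': [[-0.026, -0.999, -0.047], [-0.992, 0.031, -0.122], [0.123, 0.043, -0.991]], 't': [252.47, 549.022, 893.096]}
side {'camera_matrix': [[429.931, 0.0, 280.69], [0.0, 429.931, 218.056], [0.0, 0.0, 1.0]], 'R': [[0.993, -0.115, -0.001], [-0.066, -0.57, -0.819], [0.094, 0.813, -0.574]], 't': [-511.563, 226.918, 670.309]}
[[0.0, -0.966, -0.257, 73.095], [1.0, 0.0, 0.0, 0.068], [-0.0, -0.257, 0.966, -179.056], [0.0, 0.0, 0.0, 1.0]]
{'clock': 0.1, 'joints': array([-1.40960934e+00,  3.00419802e-01,  1.52151129e+00, -8.18649871e-06,
        1.32071716e+00, -6.66016282e-02]), 'qd': array([ 5.67547043e-04, -8.11782797e-04, -7.63087959e-04,  4.98281614e-05,
       -2.68493449e-04, -7.76960497e-04]), 'effort': array([ 1.16351348e-03, -5.32649231e+01, -3.53287303e+01,  7.09242490e-02,
        2.34777981e-02, -5.34850994e-05]), 'eef_pos': array([ 124.15903012, -535.55863634,  204.94399758]), 'eef_rot': array([-3.14053888e+00, -6.23399523e-05,  2.27790613e-01]), 'wrist_force': array([-0.25929855, -1.08111469,  0.12831539]), 'moment': array([ 0.00968616, -0.03247919, -0.0111304 ]), 'finger_force': 0.0, 'finger_gap': 94.12065130502798}
```

View pics/top0.png

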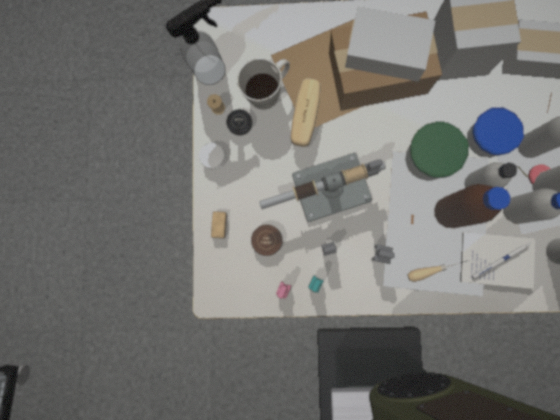

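View pics/side0.png

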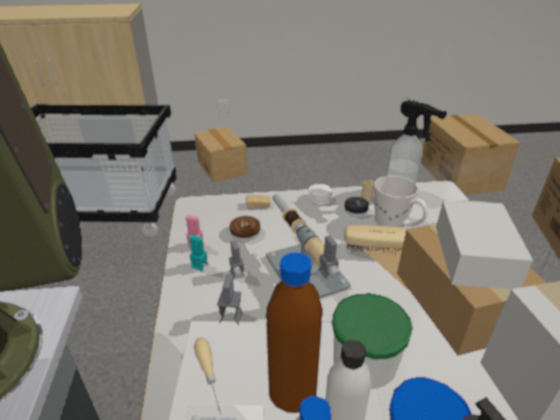

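The top view shows the stand plate at about (333,187). The bare bar runs to its free end at about (263,205), with the dark spool at (305,190). The grey clip candidates are at top (329,248) and (383,254), which match side (237,258) and (230,297). The pink clip at top (284,290) and the turquoise one at (316,284) are not meant. I'll measure the grey ones on an enlarged crop.

```bash
cat > h.py <<'E'
from cell import manip
import cv2, numpy as np
I={n:manip.camera_info(n) for n in("top","side")}
def ray(n,p):
    i=I[n];K,R,t=[np.array(i[k],float) for k in("camera_matrix","R","t")]
    return -R.T@t, R.T@np.linalg.inv(K)@np.array([p[0],p[1],1.])
def onz(n,p,z):
    c,d=ray(n,p); return c+d*(z-c[2])/d[2]
def tri(a,b):
    c1,d1=ray("top",a);c2,d2=ray("side",b)
    s=np.linalg.lstsq(np.c_[d1,-d2],c2-c1,rcond=None)[0]
    p,q=c1+s[0]*d1,c2+s[1]*d2
    return (p+q)/2,np.linalg.norm(p-q)
def proj(n,X):
    i=I[n];v=np.array(i["camera_matrix"])@(np.array(i["R"])@np.array(X)+np.array(i["t"]));return v[:2]/v[2]
E
python3 - <<'E'
import cv2,numpy as np
t=cv2.imread("pics/top0.png");s=cv2.imread("pics/side0.png")
f=lambda im,x,y,w,h,k:cv2.resize(im[y:y+h,x:x+w],None,fx=k,fy=k,interpolation=cv2.INTER_CUBIC)
a=f(t,310,225,100,50,4); b=f(t,255,155,133,60,3) 
c=f(s,205,235,66,100,4); d=f(s,265,185,90,100,4)
o=np.zeros((600,800,3),np.uint8)
o[:200,:400]=a; o[:180,400:799]=b; o[200:600,:264]=c; o[200:600,400:760]=d
cv2.imwrite("pics/c1.png",o)
E
```

```text
(no output)
```

View pics/c1.png

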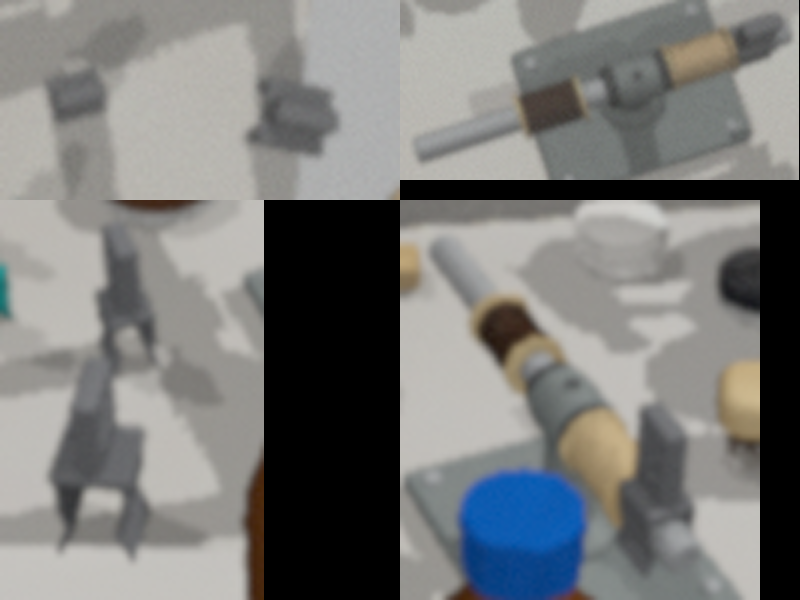

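The crop shows the clip at top (329,247) / side (235,242) as small and narrow. The one at (383,254) / (230,280) is clearly taller and wider, so it is the big clip. I'll check the heights by triangulation and get the bar pose.

Run:
```python
from h import *
np.set_printoptions(precision=1,suppress=True)
print("small",tri((329.5,246.5),(234.5,242)))
print("big",tri((383.5,252.5),(228.5,281)))
print("barend top mid",onz("top",(261,204.3),85), tri((261,204.3),(276,197.5)))
for n,p in dict(bar1=(435/1,0),).items(): pass
f=lambda x,y:(255+(x-400)/3,155+y/3)
for n,p in dict(end=(417,149),bar=(512,123),sp_out=(520,113),sp_in=(582,97),col_in=(607,89),collar2=(662,72),lend=(735,45)).items(): print(n,onz("top",f(*p),85))
# clip footprint edges
g=lambda x,y:(310+x/4,225+y/4)
for z,p in ((75,(50,78)),(75,(98,68)),(75,(57,120)),(75,(104,104)),(36,(57,120)),(36,(104,104))): print(z,onz("top",g(*p),z))
```

```text
small (array([449.8, 157. ,  77.6]), np.float64(5.410461422523127))
big (array([436.2,  51. ,  80.1]), np.float64(3.297013183315399))
barend top mid [540.9 292.2  85. ] (array([539.9, 292.4,  83.1]), np.float64(2.2673761631721434))
end [540.1 292.8  85. ]
bar [555.7 228.4  85. ]
sp_out [562.3 222.8  85. ]
sp_in [571.9 180.8  85. ]
col_in [576.7 163.8  85. ]
collar2 [587.1 126.5  85. ]
lend [603.8  77.   85. ]
75 [456.9 170.8  75. ]
75 [461.3 146.6  75. ]
75 [435.9 168.   75. ]
75 [443.3 144.3  75. ]
36 [435.7 166.8  36. ]
36 [443.4 142.   36. ]
```

```bash
for i in 1 2 3 4; do :; done
python3 -m inch '[{"gripper":1,"dx":0.08,"dy":0.17,"dz":0.01,"wz":23},{"gripper":1,"dx":0.08,"dy":0.17,"dz":0.01,"wz":23},{"gripper":1,"dx":0.08,"dy":0.17,"dz":0.01,"wz":23},{"gripper":1,"dx":0.08,"dy":0.17,"dz":0.01,"wz":23},{"gripper":1,"dx":0.08,"dy":0.17,"dz":0.01,"wz":23}]' 10
```

```text
validation failed for argument at $[0]...
```

```bash
python3 -m inch '[{"gripper":1,"dx":0.08,"dy":0.17,"dz":0.01,"wx":0,"wy":0,"wz":23},{"gripper":1,"dx":0.08,"dy":0.17,"dz":0.01,"wx":0,"wy":0,"wz":23},{"gripper":1,"dx":0.08,"dy":0.17,"dz":0.01,"wx":0,"wy":0,"wz":23},{"gripper":1,"dx":0.08,"dy":0.17,"dz":0.01,"wx":0,"wy":0,"wz":23},{"gripper":1,"dx":0.08,"dy":0.17,"dz":0.01,"wx":0,"wy":0,"wz":23}]' 10
```

```text
clock: 0.52
eef_pos: [205.1, -362.6, 215.4]
eef_rot: [-3.141, -0.0, 0.633]
wrist_force: [-0.8, 0.6, 0.8]
finger_gap: 93.9
finger_force: 0.0
```

All keys are required.

```bash
python3 -m inch '[{"gripper":1,"dx":0.08,"dy":0.17,"dz":0,"wx":0,"wy":0,"wz":23},{"gripper":1,"dx":0.08,"dy":0.17,"dz":0,"wx":0,"wy":0,"wz":23},{"gripper":1,"dx":0.08,"dy":0.17,"dz":0,"wx":0,"wy":0,"wz":23},{"gripper":1,"dx":0.08,"dy":0.17,"dz":0,"wx":0,"wy":0,"wz":23},{"gripper":1,"dx":0.08,"dy":0.17,"dz":0,"wx":0,"wy":0,"wz":23}]' 10
python3 -m inch '[{"gripper":1,"dx":0.08,"dy":0.17,"dz":0,"wx":0,"wy":0,"wz":23},{"gripper":1,"dx":0.08,"dy":0.17,"dz":0,"wx":0,"wy":0,"wz":23},{"gripper":1,"dx":0.08,"dy":0.17,"dz":0,"wx":0,"wy":0,"wz":23},{"gripper":1,"dx":0.08,"dy":0.17,"dz":0,"wx":0,"wy":0,"wz":23},{"gripper":1,"dx":0.08,"dy":0.17,"dz":0,"wx":0,"wy":0,"wz":23}]' 10
python3 -m inch '[{"gripper":1,"dx":0.08,"dy":0.17,"dz":0,"wx":0,"wy":0,"wz":23},{"gripper":1,"dx":0.08,"dy":0.17,"dz":0,"wx":0,"wy":0,"wz":23},{"gripper":1,"dx":0.08,"dy":0.17,"dz":0,"wx":0,"wy":0,"wz":23},{"gripper":1,"dx":0.08,"dy":0.17,"dz":0,"wx":0,"wy":0,"wz":23},{"gripper":1,"dx":0.08,"dy":0.17,"dz":0,"wx":0,"wy":0,"wz":23}]' 10
python3 - <<'E'
from h import *
s=manip.read_state();print(s["eef_pos"],s["eef_rot"],s["joints"])
np.savez("w1.npz",p=s["eef_pos"],r=s["eef_rot"])
cv2.imwrite("pics/w1.png",manip.camera("wrist"))
print(manip.camera_info("wrist")["camera_matrix"])
E
```

```text
clock: 0.93
eef_pos: [284.8, -192.7, 215.4]
eef_rot: [3.141, -0.0, 1.034]
wrist_force: [0.1, -0.6, -0.1]
finger_gap: 94.0
finger_force: 0.0
clock: 1.35
eef_pos: [364.9, -22.5, 215.4]
eef_rot: [3.141, -0.0, 1.436]
wrist_force: [-0.5, -0.5, 0.4]
finger_gap: 93.6
finger_force: 0.0
clock: 1.77
eef_pos: [444.9, 147.7, 215.0]
eef_rot: [-3.141, -0.0, 1.838]
wrist_force: [-0.3, -0.6, 0.8]
finger_gap: 94.3
finger_force: 0.0
[444.88987394 147.71244202 214.96459976] [-3.14116654e+00 -3.94743614e-04  1.83787656e+00] [ 2.42189823e-01  1.09825682e-01  1.72731974e+00  3.98004896e-04
  1.30488306e+00 -2.49951670e-02]
[[299.27271828   0.         281.41840846]
 [  0.         299.27271828 208.11899287]
 [  0.           0.           1.        ]]
```

View pics/w1.png

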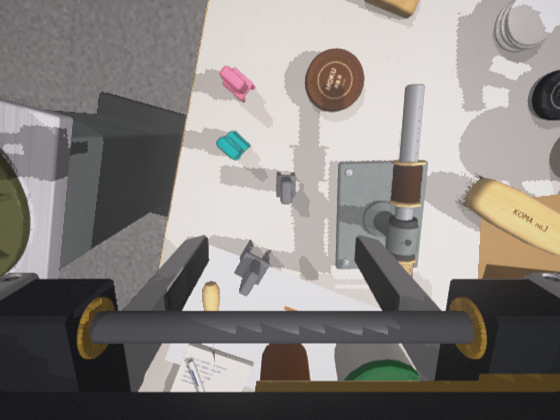

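The wrist view shows the clip at about (286,186), the big clip at (253,268), the bar end at (413,88), the dark spool at (407,184) and the collar at (403,230). I'll enlarge it for precise edges.

```bash
cat >> h.py <<'E'
from scipy.spatial.transform import Rotation as Ro
W=manip.camera_info("wrist")
def wonz(f,p,z):
    d=np.load(f);T=np.eye(4);T[:3,:3]=Ro.from_euler("xyz",d["r"]).as_matrix();T[:3,3]=d["p"]
    T=T@np.array(W["tool_from_camera"]);v=T[:3,:3]@np.linalg.inv(W["camera_matrix"])@np.array([p[0],p[1],1.])
    return T[:3,3]+v*(z-T[2,3])/v[2]
E
python3 - <<'E'
import cv2,numpy as np
t=cv2.imread("pics/w1.png")
f=lambda x,y,w,h,k:cv2.resize(t[y:y+h,x:x+w],None,fx=k,fy=k,interpolation=cv2.INTER_CUBIC)
o=np.zeros((600,800,3),np.uint8)
o[:480,:400]=f(265,160,50,60,8); o[:600,420:720]=f(370,75,100,200,3)
cv2.imwrite("pics/c2.png",o)
E
```

```text
(no output)
```

View pics/c2.png

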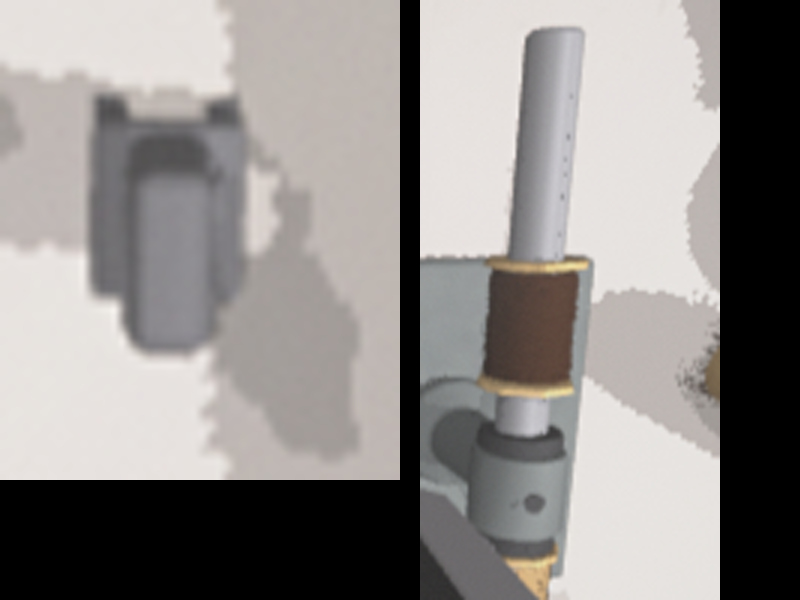

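Run:
```python
from h import *
np.set_printoptions(precision=1,suppress=True)
a=lambda x,y:(265+x/8,160+y/8); b=lambda x,y:(370+(x-420)/3,75+y/3)
C=[wonz("w1.npz",a(*p),75)[:2] for p in((133,172),(210,170),(215,349),(138,352))];C=np.array(C)
print(C,"centre",C.mean(0)); ax=(C[0]+C[1]-C[2]-C[3])/2; print("len",np.linalg.norm(ax),"yaw",np.arctan2(-ax[0],ax[1]))
print("width",np.linalg.norm(C[0]-C[1]))
E1=np.array([wonz("w1.npz",b(*p),85)[:2] for p in((524,60),(508,250),(583,60),(567,250))])
P=(E1[0]+E1[2])/2;Q=(E1[1]+E1[3])/2;u=(P-Q)/np.linalg.norm(P-Q);print("bar w",np.linalg.norm(E1[0]-E1[2]),P,Q,"yaw",np.arctan2(-u[0],u[1]))
for n,p,z in(("end",(555,30),90),("spool outer",(537,260),100),("spool in",(526,388),96),("collar",(520,433),96)):
    X=wonz("w1.npz",b(*p),z)[:2]; print(n,X,"s",(X-Q)@u,"off",np.cross(u,X-Q))
```

```text
[[438.6 166. ]
 [448.5 169. ]
 [455.9 145.3]
 [445.9 142.1]] centre [447.2 155.6]
len 24.928950069717168 yaw 0.29907845232906255
width 10.37250822044634
bar w 19.08482927351316 [540.1 283.6] [557.6 225.3] yaw 0.2917380132736851
end [535.4 291. ] s 69.39405156713434 off 2.4219417453460323
spool outer [552.2 221.9] s -1.6503598950803358 off 6.183275967651863
spool in [566.4 180.2] s -45.65194273281348 off 4.574493216376167
collar [570.3 164.6] s -61.7305704432234 off 5.3400860203244225<stdin>:10: DeprecationWarning: Arrays of 2-dimensional vectors are deprecated. Use arrays of 3-dimensional vectors instead. (deprecated in NumPy 2.0)
```

```bash
python3 -m inch '[{"gripper":0.5,"dx":0.0025,"dy":0.008,"dz":-0.04,"wx":0,"wy":0,"wz":1.6},{"gripper":0.5,"dx":0.0025,"dy":0.008,"dz":-0.08,"wx":0,"wy":0,"wz":1.6},{"gripper":0.5,"dx":0.0025,"dy":0.008,"dz":-0.115,"wx":0,"wy":0,"wz":1.6},{"gripper":0.5,"dx":0.0025,"dy":0.008,"dz":-0.115,"wx":0,"wy":0,"wz":1.6},{"gripper":0.5,"dx":0.0025,"dy":0.008,"dz":-0.115,"wx":0,"wy":0,"wz":1.6}]' 45
python3 -m inch '[{"gripper":0.5,"dx":0,"dy":0,"dz":-0.02,"wx":0,"wy":0,"wz":0},{"gripper":0.5,"dx":0,"dy":0,"dz":-0.04,"wx":0,"wy":0,"wz":0},{"gripper":0.5,"dx":0,"dy":0,"dz":-0.0585,"wx":0,"wy":0,"wz":0},{"gripper":0.5,"dx":0,"dy":0,"dz":-0.0585,"wx":0,"wy":0,"wz":0},{"gripper":0.5,"dx":0,"dy":0,"dz":-0.0585,"wx":0,"wy":0,"wz":0}]' 45
python3 - <<'E'
from h import *
s=manip.read_state();print(s["eef_pos"],s["eef_rot"])
np.savez("w2.npz",p=s["eef_pos"],r=s["eef_rot"])
cv2.imwrite("pics/w2.png",manip.camera("wrist"))
E
```

```text
clock: 2.23
eef_pos: [446.2, 152.0, 100.2]
eef_rot: [-3.139, -0.0, 1.861]
wrist_force: [0.4, 0.2, -0.5]
finger_gap: 64.0
finger_force: 0.0
clock: 2.65
eef_pos: [447.7, 152.3, 43.8]
eef_rot: [3.14, 0.0, 1.861]
wrist_force: [0.5, 0.5, 0.4]
finger_gap: 46.8
finger_force: 0.0
[447.66488154 152.34842464  43.84774905] [3.13999508e+00 3.46199134e-05 1.86113729e+00]
```

View pics/w2.png

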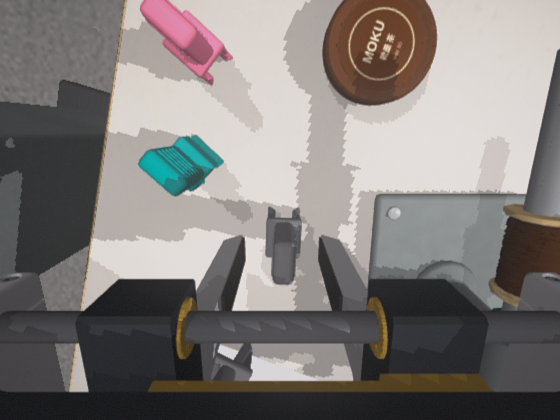

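The clip tab, at (284,262), sits upright between the open fingers (tips near x 240 and 325). I'll shift y by 3.5 mm and grip.

```bash
python3 -m inch '[{"gripper":0.5,"dx":-0.0005,"dy":0.0035,"dz":-0.0005,"wx":0,"wy":0,"wz":0.3},{"gripper":0.5,"dx":-0.0005,"dy":0.0035,"dz":-0.0005,"wx":0,"wy":0,"wz":0.3},{"gripper":0.1,"dx":-0.0005,"dy":0.0035,"dz":-0.0005,"wx":0,"wy":0,"wz":0.3},{"gripper":0.1,"dx":-0.0005,"dy":0.0035,"dz":-0.0005,"wx":0,"wy":0,"wz":0.3},{"gripper":0.05,"dx":-0.0005,"dy":0.0035,"dz":-0.0005,"wx":0,"wy":0,"wz":0.3}]' 45
python3 -m inch '[{"gripper":0.0,"dx":0,"dy":0,"dz":0,"wx":0,"wy":0,"wz":0},{"gripper":0,"dx":0,"dy":0,"dz":0,"wx":0,"wy":0,"wz":0},{"gripper":0,"dx":0,"dy":0,"dz":0,"wx":0,"wy":0,"wz":0},{"gripper":0,"dx":0,"dy":0,"dz":0,"wx":0,"wy":0,"wz":0},{"gripper":0,"dx":0,"dy":0,"dz":0,"wx":0,"wy":0,"wz":0}]' 45
```

```text
clock: 3.12
eef_pos: [446.3, 155.8, 41.8]
eef_rot: [3.141, 0.0, 1.867]
wrist_force: [-0.5, -0.7, -0.3]
finger_gap: 30.3
finger_force: 0.0
clock: 3.53
eef_pos: [446.2, 155.7, 41.4]
eef_rot: [-3.141, -0.0, 1.867]
wrist_force: [-0.2, -0.1, -0.2]
finger_gap: 11.9
finger_force: 45.0
```

```bash
python3 -m inch '[{"gripper":0,"dx":0,"dy":0,"dz":0.03,"wx":0,"wy":0,"wz":0},{"gripper":0,"dx":0,"dy":0,"dz":0.06,"wx":0,"wy":0,"wz":0},{"gripper":0,"dx":0,"dy":0,"dz":0.09,"wx":0,"wy":0,"wz":0},{"gripper":0,"dx":0,"dy":0,"dz":0.12,"wx":0,"wy":0,"wz":0},{"gripper":0,"dx":0,"dy":0,"dz":0.12,"wx":0,"wy":0,"wz":0}]' 45
python3 -m inch '[{"gripper":0,"dx":0.025,"dy":0.021,"dz":0,"wx":0,"wy":0,"wz":-0.4},{"gripper":0,"dx":0.05,"dy":0.043,"dz":0,"wx":0,"wy":0,"wz":-0.4},{"gripper":0,"dx":0.075,"dy":0.064,"dz":0,"wx":0,"wy":0,"wz":-0.4},{"gripper":0,"dx":0.1055,"dy":0.089,"dz":0,"wx":0,"wy":0,"wz":-0.4},{"gripper":0,"dx":0.1055,"dy":0.089,"dz":0,"wx":0,"wy":0,"wz":-0.4}]' 45
python3 -m inch '[{"gripper":0,"dx":0,"dy":0,"dz":0,"wx":0,"wy":0,"wz":0},{"gripper":0,"dx":0,"dy":0,"dz":0,"wx":0,"wy":0,"wz":0},{"gripper":0,"dx":0,"dy":0,"dz":0,"wx":0,"wy":0,"wz":0},{"gripper":0,"dx":0,"dy":0,"dz":0,"wx":0,"wy":0,"wz":0},{"gripper":0,"dx":0,"dy":0,"dz":0,"wx":0,"wy":0,"wz":0}]' 45
python3 - <<'E'
from h import *
s=manip.read_state();print(s["eef_pos"],s["eef_rot"])
np.savez("w3.npz",p=s["eef_pos"],r=s["eef_rot"])
t=manip.camera("wrist");cv2.imwrite("pics/w3.png",t)
sd=manip.camera("side");cv2.imwrite("pics/s3.png",sd)
tp=manip.camera("top");cv2.imwrite("pics/t3.png",tp)
f=lambda t,x,y,w,h,k:cv2.resize(t[y:y+h,x:x+w],None,fx=k,fy=k,interpolation=cv2.INTER_CUBIC)
o=np.zeros((600,800,3),np.uint8)
o[:600,:400]=f(t,190,10,200,300,2); o[:400,400:800]=f(sd,265,165,100,100,4)
cv2.imwrite("pics/c3.png",o)
E
```

```text
clock: 3.95
eef_pos: [448.2, 156.3, 166.7]
eef_rot: [3.134, 0.0, 1.867]
wrist_force: [0.5, -0.7, 0.6]
finger_gap: 11.5
finger_force: 45.0
clock: 4.37
eef_pos: [554.4, 247.6, 158.7]
eef_rot: [-3.14, -0.0, 1.861]
wrist_force: [-0.8, -0.0, -0.2]
finger_gap: 11.2
finger_force: 45.0
clock: 4.78
eef_pos: [551.5, 244.3, 162.1]
eef_rot: [3.141, -0.0, 1.859]
wrist_force: [0.8, -0.0, -0.0]
finger_gap: 11.4
finger_force: 45.0
[551.45944491 244.28207661 162.11369759] [ 3.14070310e+00 -4.01810206e-05  1.85923035e+00]
```

View pics/c3.png

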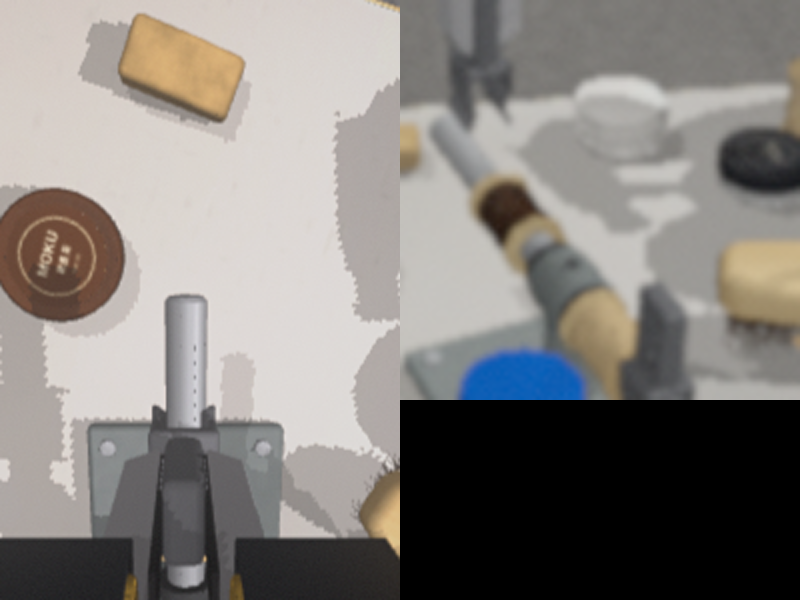

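The wrist crop shows the clip arms centred at crop x≈184 and the bar at x≈186, so the bar is about 1 mm to the right once depth is allowed for. The bar is parallel to the clip, and the clip stands beyond the spool. I'll correct by 0.8 mm and descend.

```bash
python3 -m inch '[{"gripper":0,"dx":0.0008,"dy":0.0002,"dz":-0.012,"wx":0,"wy":0,"wz":0},{"gripper":0,"dx":0.0008,"dy":0.0002,"dz":-0.024,"wx":0,"wy":0,"wz":0},{"gripper":0,"dx":0.0008,"dy":0.0002,"dz":-0.024,"wx":0,"wy":0,"wz":0},{"gripper":0,"dx":0.0008,"dy":0.0002,"dz":-0.024,"wx":0,"wy":0,"wz":0},{"gripper":0,"dx":0.0008,"dy":0.0002,"dz":-0.024,"wx":0,"wy":0,"wz":0}]' 55
python3 -m inch '[{"gripper":0,"dx":0,"dy":0,"dz":-0.002,"wx":0,"wy":0,"wz":0},{"gripper":0,"dx":0,"dy":0,"dz":-0.004,"wx":0,"wy":0,"wz":0},{"gripper":0,"dx":0,"dy":0,"dz":-0.006,"wx":0,"wy":0,"wz":0},{"gripper":0,"dx":0,"dy":0,"dz":-0.008,"wx":0,"wy":0,"wz":0},{"gripper":0,"dx":0,"dy":0,"dz":-0.008,"wx":0,"wy":0,"wz":0}]' 55
```

```text
clock: 5.35
eef_pos: [552.5, 244.9, 137.2]
eef_rot: [-3.141, 0.0, 1.86]
wrist_force: [0.7, -0.4, 0.5]
finger_gap: 11.7
finger_force: 55.0
clock: 5.77
eef_pos: [552.4, 244.8, 129.0]
eef_rot: [-3.141, 0.0, 1.86]
wrist_force: [-1.2, 0.1, -0.6]
finger_gap: 11.6
finger_force: 55.0
```

```bash
python3 -m inch '[{"gripper":0,"dx":0,"dy":0,"dz":-0.001,"wx":0,"wy":0,"wz":0},{"gripper":0,"dx":0,"dy":0,"dz":-0.002,"wx":0,"wy":0,"wz":0},{"gripper":0,"dx":0,"dy":0,"dz":-0.003,"wx":0,"wy":0,"wz":0},{"gripper":0,"dx":0,"dy":0,"dz":-0.004,"wx":0,"wy":0,"wz":0},{"gripper":0,"dx":0,"dy":0,"dz":-0.004,"wx":0,"wy":0,"wz":0}]' 55
python3 -m inch '[{"gripper":0,"dx":0,"dy":0,"dz":-0.001,"wx":0,"wy":0,"wz":0},{"gripper":0,"dx":0,"dy":0,"dz":-0.002,"wx":0,"wy":0,"wz":0},{"gripper":0,"dx":0,"dy":0,"dz":-0.003,"wx":0,"wy":0,"wz":0},{"gripper":0,"dx":0,"dy":0,"dz":-0.003,"wx":0,"wy":0,"wz":0},{"gripper":0,"dx":0,"dy":0,"dz":-0.003,"wx":0,"wy":0,"wz":0}]' 55
```

```text
clock: 6.18
eef_pos: [552.4, 244.9, 125.3]
eef_rot: [-3.141, 0.0, 1.86]
wrist_force: [-0.8, 0.4, -0.0]
finger_gap: 11.6
finger_force: 55.0
clock: 6.6
eef_pos: [553.0, 245.1, 123.3]
eef_rot: [3.14, -0.0, 1.86]
wrist_force: [-0.3, -0.5, 7.1]
finger_gap: 11.5
finger_force: 55.0
```

```bash
python3 -m inch '[{"gripper":0,"dx":0,"dy":0,"dz":-0.0005,"wx":0,"wy":0,"wz":0},{"gripper":0,"dx":0,"dy":0,"dz":-0.001,"wx":0,"wy":0,"wz":0},{"gripper":0,"dx":0,"dy":0,"dz":-0.0015,"wx":0,"wy":0,"wz":0},{"gripper":0,"dx":0,"dy":0,"dz":-0.002,"wx":0,"wy":0,"wz":0},{"gripper":0,"dx":0,"dy":0,"dz":-0.002,"wx":0,"wy":0,"wz":0}]' 55
python3 -m inch '[{"gripper":0,"dx":0,"dy":0,"dz":-0.0005,"wx":0,"wy":0,"wz":0},{"gripper":0,"dx":0,"dy":0,"dz":-0.001,"wx":0,"wy":0,"wz":0},{"gripper":0,"dx":0,"dy":0,"dz":-0.0015,"wx":0,"wy":0,"wz":0},{"gripper":0,"dx":0,"dy":0,"dz":-0.002,"wx":0,"wy":0,"wz":0},{"gripper":0,"dx":0,"dy":0,"dz":-0.002,"wx":0,"wy":0,"wz":0}]' 55
```

```text
clock: 7.02
eef_pos: [553.3, 245.2, 121.9]
eef_rot: [3.139, -0.0, 1.86]
wrist_force: [-1.5, -0.1, 11.0]
finger_gap: 11.7
finger_force: 55.0
clock: 7.43
eef_pos: [553.4, 245.2, 120.1]
eef_rot: [3.138, -0.0, 1.86]
wrist_force: [-0.5, 0.5, 11.6]
finger_gap: 11.8
finger_force: 55.0
```

```bash
python3 -m inch '[{"gripper":0,"dx":0,"dy":0,"dz":-0.0005,"wx":0,"wy":0,"wz":0},{"gripper":0,"dx":0,"dy":0,"dz":-0.001,"wx":0,"wy":0,"wz":0},{"gripper":0,"dx":0,"dy":0,"dz":-0.0015,"wx":0,"wy":0,"wz":0},{"gripper":0,"dx":0,"dy":0,"dz":-0.002,"wx":0,"wy":0,"wz":0},{"gripper":0,"dx":0,"dy":0,"dz":-0.002,"wx":0,"wy":0,"wz":0}]' 55
python3 -m inch '[{"gripper":0,"dx":0,"dy":0,"dz":-0.0005,"wx":0,"wy":0,"wz":0},{"gripper":0,"dx":0,"dy":0,"dz":-0.001,"wx":0,"wy":0,"wz":0},{"gripper":0,"dx":0,"dy":0,"dz":-0.0015,"wx":0,"wy":0,"wz":0},{"gripper":0,"dx":0,"dy":0,"dz":-0.002,"wx":0,"wy":0,"wz":0},{"gripper":0,"dx":0,"dy":0,"dz":-0.002,"wx":0,"wy":0,"wz":0}]' 55
```

```text
clock: 7.85
eef_pos: [553.0, 245.1, 117.4]
eef_rot: [3.14, -0.0, 1.86]
wrist_force: [-0.5, 0.7, 5.9]
finger_gap: 11.5
finger_force: 55.0
clock: 8.27
eef_pos: [552.6, 244.9, 114.5]
eef_rot: [3.141, -0.0, 1.86]
wrist_force: [0.7, -0.4, 2.8]
finger_gap: 11.8
finger_force: 55.0
```

```bash
python3 -m inch '[{"gripper":0,"dx":0,"dy":0,"dz":-0.001,"wx":0,"wy":0,"wz":0},{"gripper":0,"dx":0,"dy":0,"dz":-0.002,"wx":0,"wy":0,"wz":0},{"gripper":0,"dx":0,"dy":0,"dz":-0.003,"wx":0,"wy":0,"wz":0},{"gripper":0,"dx":0,"dy":0,"dz":-0.004,"wx":0,"wy":0,"wz":0},{"gripper":0,"dx":0,"dy":0,"dz":-0.004,"wx":0,"wy":0,"wz":0}]' 55
python3 -m inch '[{"gripper":0,"dx":0,"dy":0,"dz":-0.0005,"wx":0,"wy":0,"wz":0},{"gripper":0,"dx":0,"dy":0,"dz":-0.001,"wx":0,"wy":0,"wz":0},{"gripper":0,"dx":0,"dy":0,"dz":-0.0015,"wx":0,"wy":0,"wz":0},{"gripper":0,"dx":0,"dy":0,"dz":-0.002,"wx":0,"wy":0,"wz":0},{"gripper":0,"dx":0,"dy":0,"dz":-0.002,"wx":0,"wy":0,"wz":0}]' 55
```

```text
clock: 8.68
eef_pos: [552.4, 244.9, 110.0]
eef_rot: [-3.141, 0.0, 1.86]
wrist_force: [-0.4, 0.3, -2.0]
finger_gap: 11.6
finger_force: 55.0
clock: 9.1
eef_pos: [552.4, 244.9, 108.3]
eef_rot: [-3.141, 0.0, 1.86]
wrist_force: [0.1, 0.1, 0.2]
finger_gap: 11.5
finger_force: 55.0
```

```bash
python3 -m inch '[{"gripper":0,"dx":0,"dy":0,"dz":-0.0005,"wx":0,"wy":0,"wz":0},{"gripper":0,"dx":0,"dy":0,"dz":-0.001,"wx":0,"wy":0,"wz":0},{"gripper":0,"dx":0,"dy":0,"dz":-0.0015,"wx":0,"wy":0,"wz":0},{"gripper":0,"dx":0,"dy":0,"dz":-0.0015,"wx":0,"wy":0,"wz":0},{"gripper":0,"dx":0,"dy":0,"dz":-0.0015,"wx":0,"wy":0,"wz":0}]' 55
```

```text
clock: 9.52
eef_pos: [552.5, 244.9, 107.1]
eef_rot: [3.142, -0.0, 1.86]
wrist_force: [-1.2, -0.8, 4.7]
finger_gap: 11.4
finger_force: 55.0
```

```bash
python3 -m inch '[{"gripper":0,"dx":0,"dy":0,"dz":-0.0005,"wx":0,"wy":0,"wz":0},{"gripper":0,"dx":0,"dy":0,"dz":-0.001,"wx":0,"wy":0,"wz":0},{"gripper":0,"dx":0,"dy":0,"dz":-0.001,"wx":0,"wy":0,"wz":0},{"gripper":0,"dx":0,"dy":0,"dz":-0.001,"wx":0,"wy":0,"wz":0},{"gripper":0,"dx":0,"dy":0,"dz":-0.001,"wx":0,"wy":0,"wz":0}]' 55
```

```text
clock: 9.93
eef_pos: [552.6, 244.9, 107.0]
eef_rot: [3.141, 0.0, 1.86]
wrist_force: [-5.1, -2.2, 13.0]
finger_gap: 11.5
finger_force: 55.0
```

The clip is home: it stopped hard at 107.0 mm with 13 N. I'll relieve the downward press, then slide.

```bash
python3 -m inch '[{"gripper":0,"dx":0,"dy":0,"dz":0.0006,"wx":0,"wy":0,"wz":0},{"gripper":0,"dx":0,"dy":0,"dz":0.0012,"wx":0,"wy":0,"wz":0},{"gripper":0,"dx":0,"dy":0,"dz":0.0012,"wx":0,"wy":0,"wz":0},{"gripper":0,"dx":0,"dy":0,"dz":0.0012,"wx":0,"wy":0,"wz":0},{"gripper":0,"dx":0,"dy":0,"dz":0.0012,"wx":0,"wy":0,"wz":0}]' 55
python3 -m inch '[{"gripper":0,"dx":0.0003,"dy":-0.001,"dz":0,"wx":0,"wy":0,"wz":0},{"gripper":0,"dx":0.0006,"dy":-0.002,"dz":0,"wx":0,"wy":0,"wz":0},{"gripper":0,"dx":0.0009,"dy":-0.003,"dz":0,"wx":0,"wy":0,"wz":0},{"gripper":0,"dx":0.0012,"dy":-0.004,"dz":0,"wx":0,"wy":0,"wz":0},{"gripper":0,"dx":0.0014,"dy":-0.0048,"dz":0,"wx":0,"wy":0,"wz":0}]' 55
```

```text
clock: 10.35
eef_pos: [552.5, 244.9, 107.1]
eef_rot: [-3.142, 0.0, 1.86]
wrist_force: [-0.9, 0.1, 2.6]
finger_gap: 11.7
finger_force: 55.0
clock: 10.77
eef_pos: [553.6, 241.2, 107.1]
eef_rot: [3.141, -0.002, 1.86]
wrist_force: [-2.6, 7.8, 1.3]
finger_gap: 11.8
finger_force: 55.0
```

```bash
python3 -m inch '[{"gripper":0,"dx":0.0003,"dy":-0.001,"dz":0,"wx":0,"wy":0,"wz":0},{"gripper":0,"dx":0.0006,"dy":-0.002,"dz":0,"wx":0,"wy":0,"wz":0},{"gripper":0,"dx":0.0009,"dy":-0.003,"dz":0,"wx":0,"wy":0,"wz":0},{"gripper":0,"dx":0.0012,"dy":-0.004,"dz":0,"wx":0,"wy":0,"wz":0},{"gripper":0,"dx":0.0014,"dy":-0.0048,"dz":0,"wx":0,"wy":0,"wz":0}]' 55
python3 -m inch '[{"gripper":0,"dx":0.0003,"dy":-0.001,"dz":0,"wx":0,"wy":0,"wz":0},{"gripper":0,"dx":0.0006,"dy":-0.002,"dz":0,"wx":0,"wy":0,"wz":0},{"gripper":0,"dx":0.0009,"dy":-0.003,"dz":0,"wx":0,"wy":0,"wz":0},{"gripper":0,"dx":0.0012,"dy":-0.004,"dz":0,"wx":0,"wy":0,"wz":0},{"gripper":0,"dx":0.0014,"dy":-0.0048,"dz":0,"wx":0,"wy":0,"wz":0}]' 55
python3 - <<'E'
from h import *
s=manip.read_state();print(s["eef_pos"],s["eef_rot"])
t=manip.camera("wrist");sd=manip.camera("side")
f=lambda t,x,y,w,h,k:cv2.resize(t[y:y+h,x:x+w],None,fx=k,fy=k,interpolation=cv2.INTER_CUBIC)
o=np.zeros((600,800,3),np.uint8)
o[:600,:400]=f(t,190,10,200,300,2); o[:400,400:800]=f(sd,265,165,100,100,4)
cv2.imwrite("pics/c4.png",o)
E
```

```text
clock: 11.18
eef_pos: [555.0, 236.5, 107.2]
eef_rot: [3.141, -0.002, 1.86]
wrist_force: [-4.2, 7.6, 1.7]
finger_gap: 11.6
finger_force: 55.0
clock: 11.6
eef_pos: [556.4, 231.7, 107.1]
eef_rot: [3.141, -0.002, 1.86]
wrist_force: [-3.7, 8.5, 2.7]
finger_gap: 11.9
finger_force: 55.0
[556.36040735 231.69857796 107.11094053] [ 3.14141417e+00 -2.12132690e-03  1.86006568e+00]
```

View pics/c4.png

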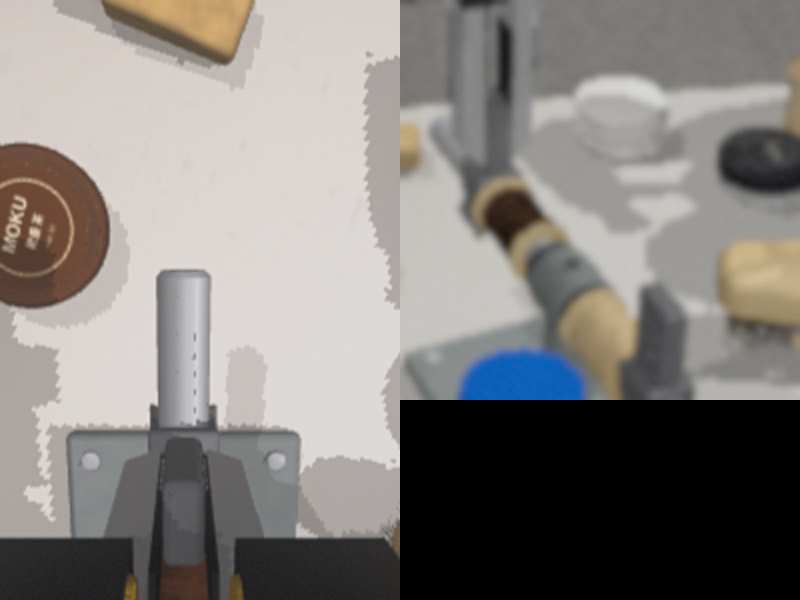

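The clip is home on the bar and bears on the spool at side-crop (500,205). The spool's gap to the collar at (540,240) has shrunk. I'll continue, then take finer steps.

```bash
python3 -m inch '[{"gripper":0,"dx":0.0003,"dy":-0.001,"dz":0,"wx":0,"wy":0,"wz":0},{"gripper":0,"dx":0.0006,"dy":-0.002,"dz":0,"wx":0,"wy":0,"wz":0},{"gripper":0,"dx":0.0009,"dy":-0.003,"dz":0,"wx":0,"wy":0,"wz":0},{"gripper":0,"dx":0.0012,"dy":-0.004,"dz":0,"wx":0,"wy":0,"wz":0},{"gripper":0,"dx":0.0014,"dy":-0.0048,"dz":0,"wx":0,"wy":0,"wz":0}]' 55
python3 -m inch '[{"gripper":0,"dx":0.0001,"dy":-0.0005,"dz":0,"wx":0,"wy":0,"wz":0},{"gripper":0,"dx":0.0003,"dy":-0.001,"dz":0,"wx":0,"wy":0,"wz":0},{"gripper":0,"dx":0.0004,"dy":-0.0015,"dz":0,"wx":0,"wy":0,"wz":0},{"gripper":0,"dx":0.0006,"dy":-0.002,"dz":0,"wx":0,"wy":0,"wz":0},{"gripper":0,"dx":0.0006,"dy":-0.002,"dz":0,"wx":0,"wy":0,"wz":0}]' 55
```

```text
clock: 12.12
eef_pos: [557.8, 226.9, 107.1]
eef_rot: [3.141, -0.002, 1.86]
wrist_force: [-2.0, 7.7, 2.4]
finger_gap: 11.7
finger_force: 55.0
clock: 12.53
eef_pos: [558.4, 224.9, 107.1]
eef_rot: [3.141, -0.002, 1.86]
wrist_force: [-2.2, 7.2, 2.0]
finger_gap: 11.8
finger_force: 55.0
```

```bash
python3 -m inch '[{"gripper":0,"dx":0.0001,"dy":-0.0004,"dz":0,"wx":0,"wy":0,"wz":0},{"gripper":0,"dx":0.0002,"dy":-0.0008,"dz":0,"wx":0,"wy":0,"wz":0},{"gripper":0,"dx":0.0003,"dy":-0.0011,"dz":0,"wx":0,"wy":0,"wz":0},{"gripper":0,"dx":0.0004,"dy":-0.0014,"dz":0,"wx":0,"wy":0,"wz":0},{"gripper":0,"dx":0.0004,"dy":-0.0014,"dz":0,"wx":0,"wy":0,"wz":0}]' 55
```

```text
clock: 12.95
eef_pos: [558.8, 223.5, 107.1]
eef_rot: [3.141, -0.002, 1.86]
wrist_force: [-3.3, 7.7, 1.8]
finger_gap: 11.4
finger_force: 55.0
```

```bash
python3 -m inch '[{"gripper":0,"dx":0.0001,"dy":-0.0004,"dz":0,"wx":0,"wy":0,"wz":0},{"gripper":0,"dx":0.0002,"dy":-0.0008,"dz":0,"wx":0,"wy":0,"wz":0},{"gripper":0,"dx":0.0003,"dy":-0.0012,"dz":0,"wx":0,"wy":0,"wz":0},{"gripper":0,"dx":0.0003,"dy":-0.0012,"dz":0,"wx":0,"wy":0,"wz":0},{"gripper":0,"dx":0.0003,"dy":-0.0012,"dz":0,"wx":0,"wy":0,"wz":0}]' 55
```

```text
clock: 13.37
eef_pos: [559.2, 222.3, 107.1]
eef_rot: [3.141, -0.002, 1.86]
wrist_force: [-2.3, 8.0, 2.8]
finger_gap: 11.7
finger_force: 55.0
```

```bash
python3 -m inch '[{"gripper":0,"dx":0.0001,"dy":-0.0004,"dz":0,"wx":0,"wy":0,"wz":0},{"gripper":0,"dx":0.0002,"dy":-0.0008,"dz":0,"wx":0,"wy":0,"wz":0},{"gripper":0,"dx":0.0003,"dy":-0.001,"dz":0,"wx":0,"wy":0,"wz":0},{"gripper":0,"dx":0.0003,"dy":-0.001,"dz":0,"wx":0,"wy":0,"wz":0},{"gripper":0,"dx":0.0003,"dy":-0.001,"dz":0,"wx":0,"wy":0,"wz":0}]' 55
```

```text
clock: 13.78
eef_pos: [559.3, 221.8, 107.2]
eef_rot: [3.141, -0.003, 1.86]
wrist_force: [-3.2, 10.5, 2.3]
finger_gap: 11.6
finger_force: 55.0
```

```bash
python3 -m inch '[{"gripper":0,"dx":0.0001,"dy":-0.0002,"dz":0,"wx":0,"wy":0,"wz":0},{"gripper":0,"dx":0.0001,"dy":-0.0005,"dz":0,"wx":0,"wy":0,"wz":0},{"gripper":0,"dx":0.0001,"dy":-0.0005,"dz":0,"wx":0,"wy":0,"wz":0},{"gripper":0,"dx":0.0001,"dy":-0.0005,"dz":0,"wx":0,"wy":0,"wz":0},{"gripper":0,"dx":0.0001,"dy":-0.0005,"dz":0,"wx":0,"wy":0,"wz":0}]' 55
```

```text
clock: 14.2
eef_pos: [559.3, 221.7, 107.2]
eef_rot: [3.141, -0.003, 1.86]
wrist_force: [-3.7, 15.4, 0.9]
finger_gap: 11.6
finger_force: 55.0
```

The spool now stops on the collar: force rose 5 N over 0.1 mm. I'll unload the push, release and lift.

```bash
python3 -m inch '[{"gripper":0,"dx":-0.0002,"dy":0.0007,"dz":0,"wx":0,"wy":0,"wz":0},{"gripper":0,"dx":-0.0004,"dy":0.0014,"dz":0,"wx":0,"wy":0,"wz":0},{"gripper":0,"dx":-0.0004,"dy":0.0014,"dz":0,"wx":0,"wy":0,"wz":0},{"gripper":0,"dx":-0.0004,"dy":0.0014,"dz":0,"wx":0,"wy":0,"wz":0},{"gripper":0,"dx":-0.0004,"dy":0.0014,"dz":0,"wx":0,"wy":0,"wz":0}]' 55
python3 -m inch '[{"gripper":0.2,"dx":0,"dy":0,"dz":0,"wx":0,"wy":0,"wz":0},{"gripper":0.3,"dx":0,"dy":0,"dz":0,"wx":0,"wy":0,"wz":0},{"gripper":0.4,"dx":0,"dy":0,"dz":0,"wx":0,"wy":0,"wz":0},{"gripper":0.5,"dx":0,"dy":0,"dz":0,"wx":0,"wy":0,"wz":0},{"gripper":0.5,"dx":0,"dy":0,"dz":0,"wx":0,"wy":0,"wz":0}]' 55
python3 -m inch '[{"gripper":0.5,"dx":0,"dy":0,"dz":0.02,"wx":0,"wy":0,"wz":0},{"gripper":0.5,"dx":0,"dy":0,"dz":0.05,"wx":0,"wy":0,"wz":0},{"gripper":0.5,"dx":0,"dy":0,"dz":0.08,"wx":0,"wy":0,"wz":0},{"gripper":0.5,"dx":0,"dy":0,"dz":0.11,"wx":0,"wy":0,"wz":0},{"gripper":0.5,"dx":0,"dy":0,"dz":0.11,"wx":0,"wy":0,"wz":0}]' 55
python3 -m inch '[{"gripper":0.5,"dx":-0.04,"dy":-0.03,"dz":0,"wx":0,"wy":0,"wz":0},{"gripper":0.5,"dx":-0.08,"dy":-0.06,"dz":0,"wx":0,"wy":0,"wz":0},{"gripper":0.5,"dx":-0.1,"dy":-0.08,"dz":0,"wx":0,"wy":0,"wz":0},{"gripper":0.5,"dx":-0.1,"dy":-0.08,"dz":0,"wx":0,"wy":0,"wz":0},{"gripper":0.5,"dx":-0.1,"dy":-0.08,"dz":0,"wx":0,"wy":0,"wz":0}]' 55
python3 - <<'E'
from h import *
s=manip.read_state();np.savez("w5.npz",p=s["eef_pos"],r=s["eef_rot"])
t=manip.camera("wrist");sd=manip.camera("side")
f=lambda t,x,y,w,h,k:cv2.resize(t[y:y+h,x:x+w],None,fx=k,fy=k,interpolation=cv2.INTER_CUBIC)
o=np.zeros((600,800,3),np.uint8)
o[:600,:400]=f(t,360,60,200,300,2); o[:400,400:800]=f(sd,265,165,100,100,4)
cv2.imwrite("pics/c5.png",o)
E
```

```text
clock: 14.62
eef_pos: [559.3, 221.9, 107.1]
eef_rot: [3.141, -0.001, 1.86]
wrist_force: [-1.0, 7.1, 1.3]
finger_gap: 11.7
finger_force: 55.0
clock: 15.03
eef_pos: [559.4, 220.8, 107.0]
eef_rot: [-3.141, 0.0, 1.859]
wrist_force: [-0.7, -0.4, 0.8]
finger_gap: 41.7
finger_force: 0.0
clock: 15.45
eef_pos: [561.1, 221.5, 223.5]
eef_rot: [3.133, -0.0, 1.86]
wrist_force: [-0.6, 0.2, 0.9]
finger_gap: 46.8
finger_force: 0.0
clock: 15.87
eef_pos: [458.6, 140.1, 217.6]
eef_rot: [3.141, 0.0, 1.858]
wrist_force: [0.1, 0.5, -0.4]
finger_gap: 46.7
finger_force: 0.0
```

View pics/c5.png

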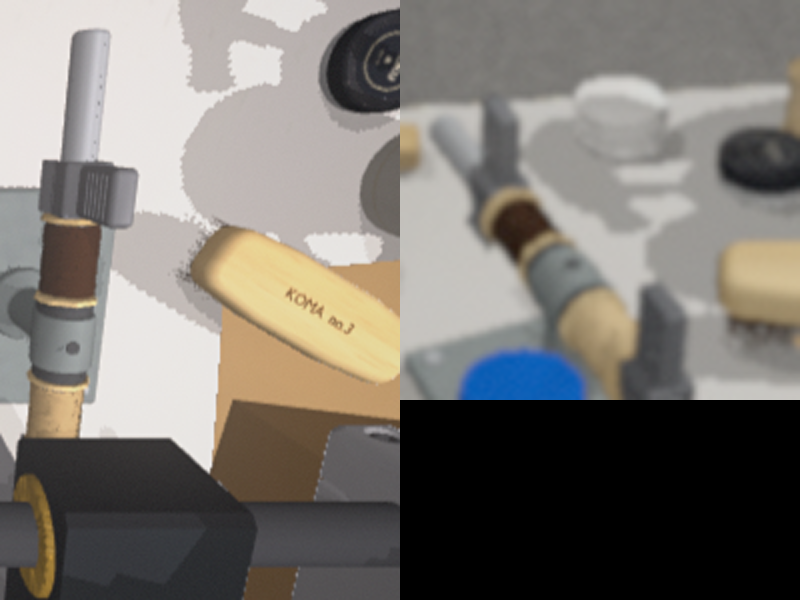

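The final view shows the dark spool at (70,258) against the collar, with the clip at (75,190) right against its outer flange. The clip stands upright on the bar and is released.

```bash
python3 -c "
from cell import manip
print(manip.sign_off())"
```

```text
the job is handed in; nothing more can be done
None
```

The job is handed in: the small grey clip is snapped home on the bar, holds the dark spool snug against the collar, and is released and standing upright. The sign-off returned no verdict.

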